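Fit the right squeezing cone on a citrus juicer and hold it down

ROBOT

A 6-joint arm with a two-finger parallel gripper is mounted at the origin on the work surface. World frame = base frame: x ahead of the robot, y to its left, z up, the work surface at z = 0. Lengths are in m, angles in rad, forces in N, time in s.
With the tool pointing down it reaches from about 0.25 to 0.725 m from the base axis. Payload 9.7 kg.
Tool frame: the origin (TCP) lies midway between the tips of the shut fingers; the grasp point (between the pads) lies 19 mm behind it; z points along the fingers, y is the line along which they close (so a half turn about z gives the same grasp; the last joint's range is limited). The gripper opens to 85 mm and grips with 20 to 120 N. Pads are 22 mm wide; open, the fingers measure 114 mm over their backs; the gripper's body (76 mm by 85 mm) begins 54 mm behind the grasp point. The pads swing forward as they close: fully open they stand 13 mm farther back than shut.
Start: joints at [1.204, 0.087, 0.176, 1.66, 0, 1.571], TCP at [0.197, 0.513, 0.2] pointing down, gripper open.
Joint ranges: [-3.13, 3.13], [-0.85, 1.81], [-1.15, 1.24], [-2.2, 2.28], [-1.44, 1.52], [-3.14, 3.14]. Speed limits (rad/s): [2.22, 2.22, 2.57, 3.14, 3.14, 3.14].

INTERFACE

Orientations are given as a unit quaternion [x, y, z, w].
In Python, from cell import bot gives the robot as it stands.
- The arm moves only by the tool servo_tool, never from a script. Its argument "deltas" is a list of rows, each a list of 7 numbers: the shift along the tool's x, y, z in mm, then the turn, a rotation vector about the tool's x, y, z in rad, then the opening, from -1 (shut) to 1 (fully open). In form: [[tx, ty, tz, rx, ry, rz, claw], ...]. A call has exactly 8 rows; each row is the pose to reach, as a shift and turn from the pose commanded when the call began, along the tool's axes at that moment; what a row does not reach only later rows make up. A row lasts 1/8 s, in which the tool goes at most 62.5 mm and 10.7 degrees, less where a joint would pass 70% of its speed; a pose out of reach is approached as far as the arm can. A call with a gripper value outside its range is refused whole. The fingers move at their own pace and stop on an object; the grip force is fixed at half the most. Time passes only in rows, so rows that repeat a pose let the fingers close, or fill a call up. It gives the time, the measured TCP pose, the force, the opening and the grip force at its end, in the units of the state.
- bot.get_obs(): the state, without advancing time (a new reading comes with each control period).
- bot.get_image(name): name is "side" or "top"; returns the picture (420x560x3 uint8, red, green, blue); there is no depth.
- bot.get_calibration(name): a dict with "fx", "fy", "cx", "cy" (pixels), "R" (3x3) and "t" (3): a world point X has camera coordinates R X + t. Camera axes: x right, y down, z forward; pixel columns grow to the right and rows downward; lengths in m; the calibration is good to about 2 mm. A picture is of the moment at which its call begins. get_calibration takes no time and is no camera call.
- bot.close_job(): hands the job in; it is judged then, once.
The state is a dict: "time": time; "joint_pos": joint angles; "qd": joint speeds; "effort": joint torques, N m; "tcp_pos": TCP position; "tcp_rot": TCP orientation; "force": force on the tool from outside, world axes, zero at the start; "wrist_torque": the same for the moment, N m; "opening": finger opening in m; "finger_force": force on a finger pad.
Only numpy, scipy, OpenCV 4.12 (cv2) and the standard library are available. Lean on these libraries where they do the work, as an engineer would, in place of code of your own. Each camera call takes 0.05 s, during which the arm holds its last target. There are 200 camera calls.

TASK

The juicer is switched off. Look at which fruit lies on the white chopping board and take the cone for it from the rinse tray (the large orange cone for an orange, the small green one for a lime); put it over the juicer's spindle, turn it until the splines mesh and slide it fully home without forcing it. Then press it right down against the spindle's spring and finish like that, still gripping it and keeping it pressed down so that I can check the start switch; leave the other cone, the fruit, the knife and the glass alone.

Things in the scene. Friction and masses are not known exactly. Their poses are not given: they have to be found in the camera images.
- cone_large_mid (a point): Large orange squeezing cone, 66 mm tall, standing on a flat foot flange 66 mm across, 5 mm thick. Dome of 12 upright ribs, 58 mm across near the flange, 49 mm at 40 mm above the foot, then rounding in. 4 long ribs run to the tip, along the point's x and y axes. Grip across the ribs at mid-height, best 45 degrees off x (pads then lie flat on rib pairs). Point: on the axis, 33 mm above the foot; z up. 110 g.
- cone_large_foot (a point): Foot of the large orange cone. Point: on the axis, in the plane of its flat underside; z up, x and y along the slots. In the foot is a bore 33 mm deep with four slots straight below the four long ribs, made for the spindle's splines: each slot 8 mm wide and reaching 11.5 mm from the axis.
- cone_small_mid (a point): Small green squeezing cone, 52 mm tall, standing on a flat foot flange 44 mm across, 4 mm thick. Dome of 12 upright ribs, 39 mm across near the flange, 34 mm at 32 mm above the foot, then rounding in. 4 long ribs run to the tip, along the point's x and y axes. Grip across the ribs at mid-height, best 45 degrees off x (pads then lie flat on rib pairs). Point: on the axis, 26 mm above the foot; z up. 70 g.
- cone_small_foot (a point): Foot of the small green cone. Point: on the axis, in the plane of its flat underside; z up, x and y along the slots. In the foot is a bore 33 mm deep with four slots straight below the four long ribs, made for the spindle's splines: each slot 8 mm wide and reaching 11.5 mm from the axis.
- spindle_shoulder (a point): Upright drive spindle in the middle of the juicer's bowl. Point: on its axis, on top of the round steel shoulder (32 mm across), 170 mm above the work surface when up; a cone is home when its foot rests here. z up; x and y lie along the splines. It stands at any angle at the start; the geared motor holds it against turning with about 0.25 N m.
- spindle_nose (a point): Top of the spindle, 31 mm above the shoulder: a brass nose pin 9.8 mm thick, tapered to 3.6 mm over its last 6.5 mm, that enters the bore first. Below it stand four dark steel splines in a cross, 20 mm high from the shoulder, 21 mm across, 5 mm thick, rounded on top. Any quarter turn meshes; play about 8 degrees either way and 1 mm sideways. Axes as the shoulder's.
- spindle (a joint): How far the spindle is pushed down on its spring (m): 0 up, 0.008 at its lower stop. The spring starts to give at about 3 N and takes about 9 N at the stop. A cone that is not meshed stands on the spline tops, 20 mm too high, and pushes the spindle down too.
- juicer: Citrus juicer, fixed: round steel machine 188 mm across, origin at the centre of its underside on the work surface, the juice spout towards its own -x. On top an open aluminium bowl, rim 194 mm across, 186 mm above the work surface, with a white slotted strainer plate 155 mm up; the spindle is on the machine's axis.
- tray: Flat grey rinse tray, fixed, 270 x 150 mm (its x and y), floor 4 mm above the work surface, rim 7 mm; the two cones stand on it about 120 mm apart along its x. Origin: centre of the underside.
- board_top (a point): White plastic chopping board, fixed, 150 x 240 mm (x, y), 12 mm thick; a black inlaid hand-hold along one edge. Point: centre of its top. One fruit lies on it: the one to be squeezed next. The knife lies on it too.
- orange_mid (a point): A whole orange, 74 mm across; point: its centre. Either on the board or in the black punnet among other oranges and limes.
- lime_mid (a point): A whole lime, 50 mm across; point: its centre. Where the orange is not: in the punnet or on the board.
- punnet: Low black plastic fruit punnet, fixed, 150 x 150 mm, 50 mm high, beside the board, with fruit for later orders in it. Origin: centre of its underside.
- beaker_mid (a point): Open glass, 70 mm across, 92 mm high, standing under the juicer's spout; point: its middle, half-way up.
- knife_mid (a point): Kitchen knife, 235 mm long, black handle, lying on the board; point: its middle.

How it is judged:
By the outcome, as a careful person would: the job done as asked, in the order asked, and still so for the second after the job is handed in, while the arm keeps its last pose, push and grip.
It also fails if it takes over 48 s, if anything falls off the work surface, if the arm or the gripper's body presses on something with over 40 N, if the wrist force passes 120 N, or if a joint passes its speed limit or range.

## Working session

There is one attempt and no reset: what is moved stays moved. The work goes in short steps, Python scripts to look and compute and a tool call to move; the robot and the scene stay as the last step left them, time stands still between calls to the robot, and variables do not carry over. Pictures are saved under pics/ and viewed, at most 10 in all, crops included, and the job is handed in when it is done.

Besides the shell and the picture viewer there is one more tool, called as name(argument=value, ...), one argument or row to a line, values as JSON. servo_tool: Moves the arm, as the interface text tells. Its arguments: {"type":"object","properties":{"deltas":{"type":"array"}},"required":["deltas"]}

```bash
mkdir -p pics; python3 - <<'E'
from cell import bot
import cv2,numpy as np
for n in("top","side"):
    im=bot.get_image(n); cv2.imwrite(f"pics/{n}0.png",im[:,:,::-1])
    c=bot.get_calibration(n); print(n,c["fx"],c["cx"],c["cy"],np.round(c["R"],3).tolist(),np.round(c["t"],3), np.round(-np.array(c["R"]).T@c["t"],3))
o=bot.get_obs(); print(o)
E
```

```text
top 488.8772893748428 288.1031098223138 201.78951691074755 [[0.015, -1.0, 0.0], [-0.982, -0.015, -0.189], [0.189, 0.003, -0.982]] [-0.023  0.535  1.06 ] [ 0.325 -0.018  1.142]
side 447.9876645270372 282.3342422979624 209.3140767369069 [[0.734, -0.679, -0.02], [-0.441, -0.454, -0.774], [0.517, 0.576, -0.633]] [-0.381  0.336  0.904] [-0.039 -0.627  0.825]
{'time': 0.1, 'joint_pos': array([1.20397873e+00, 8.74183418e-02, 1.75186426e-01, 1.65981924e+00,
       2.94987133e-06, 1.57081290e+00]), 'qd': array([-0.00020707, -0.00262956,  0.00174571,  0.00237299,  0.00134273,
       -0.00081061]), 'effort': array([-3.14893232e-04, -5.21559584e+01,  4.65653872e+01,  1.60242029e-02,
       -5.55188944e-05,  2.74707148e-06]), 'tcp_pos': array([0.19716115, 0.51316712, 0.19983288]), 'tcp_rot': array([ 1.82390365e-01,  9.83225997e-01, -6.16622162e-04, -1.15874150e-04]), 'force': array([-0.04046961,  0.15313263, -0.832796  ]), 'wrist_torque': array([-0.02281596,  0.02858398,  0.05987149]), 'finger_force': 0.0, 'opening': 0.0854294667336341}
```

View pics/top0.png

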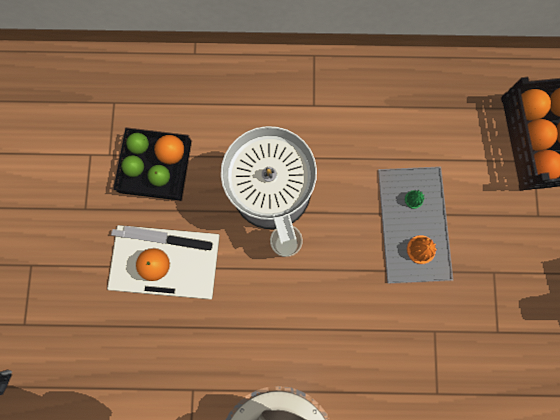

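View pics/side0.png

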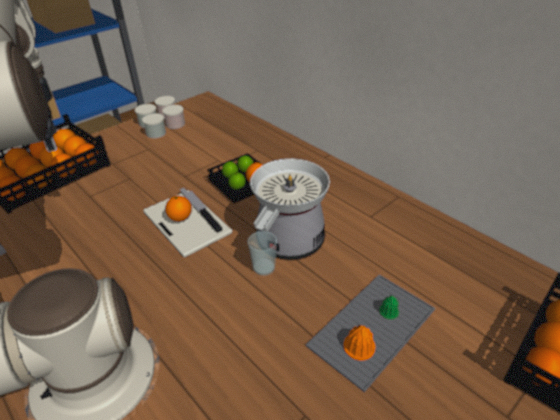

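The board at top (163,263) carries an orange, so it's the large orange cone at top (422,249) / side (360,341). The spindle is at top (269,173). Next I measure both and zoom in for the angles.

```bash
cat > h.py <<'E'
from cell import bot
import cv2,numpy as np
C={n:bot.get_calibration(n) for n in("top","side")}
def ray(n,p):
    c=C[n];R=np.array(c["R"]);o=-R.T@np.array(c["t"])
    d=R.T@np.array([(p[0]-c["cx"])/c["fx"],(p[1]-c["cy"])/c["fy"],1]);return o,d
def onz(n,p,z):
    o,d=ray(n,p);return o+d*(z-o[2])/d[2]
def tri(a,b):
    A=[];B=[]
    for n,p in(("top",a),("side",b)):
        o,d=ray(n,p);d=d/np.linalg.norm(d);P=np.eye(3)-np.outer(d,d);A.append(P);B.append(P@o)
    return np.linalg.lstsq(np.vstack(A),np.hstack(B),rcond=None)[0]
def proj(n,X):
    c=C[n];q=np.array(c["R"])@X+np.array(c["t"]);return np.array([q[0]/q[2]*c["fx"]+c["cx"],q[1]/q[2]*c["fy"]+c["cy"]])
E
python3 - <<'E'
from h import *
ims={n:cv2.imread(f"pics/{n}0.png") for n in C}
win={"top":(385,215,460,280),"side":(330,310,390,370)}
cen={}
for n,(x0,y0,x1,y1) in win.items():
    h=cv2.cvtColor(ims[n][y0:y1,x0:x1],cv2.COLOR_BGR2HSV)
    m=cv2.inRange(h,(5,170,60),(22,255,255))
    k,l,s,c=cv2.connectedComponentsWithStats(m); i=1+s[1:,4].argmax()
    cen[n]=c[i]+[x0,y0]; print(n,cen[n],s[i]+[x0,y0,0,0,0])
print("cone centroid tri",tri(cen["top"],cen["side"]),"top@z.03",onz("top",cen["top"],.03),"side",onz("side",cen["side"],.03))
# bowl rim ellipse, strainer
# white strainer disc centre at z=.155
h=cv2.cvtColor(ims["top"],cv2.COLOR_BGR2HSV)
a=cv2.resize(ims["top"][222:277,392:452],None,fx=7,fy=7,interpolation=cv2.INTER_CUBIC)
b=cv2.resize(ims["top"][146:201,239:299],None,fx=7,fy=7,interpolation=cv2.INTER_CUBIC)
cv2.imwrite("pics/z1.png",np.hstack([a[:,:395],b[:,:400]]))
a=cv2.resize(ims["side"][313:368,330:390],None,fx=7,fy=7,interpolation=cv2.INTER_CUBIC)
b=cv2.resize(ims["side"][160:215,260:320],None,fx=7,fy=7,interpolation=cv2.INTER_CUBIC)
cv2.imwrite("pics/z2.png",np.hstack([a[:,:395],b[:,:400]]))
E
```

```text
top [420.82820097 249.30470016] [407 236  29  28 617]
side [359.44471446 343.28068044] [344 326  31  34 823]
cone centroid tri [ 0.43659359 -0.3241297   0.01344689] top@z.03 [ 0.4336804  -0.31859367  0.03      ] side [ 0.4283328  -0.33111644  0.03      ]
```

View pics/z1.png

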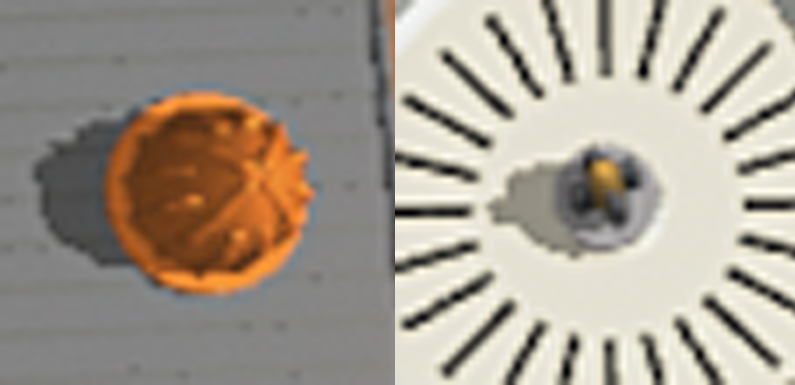

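View pics/z2.png

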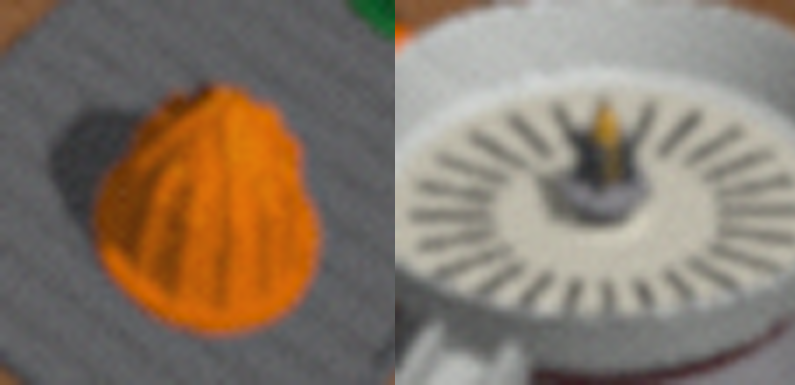

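View zoom.

Top: flange centre is near (421.3,249.3). The spindle's four dark splines stand in a cross rotated about 12°. I need a sharper look at the cone's long ribs.

```bash
python3 - <<'E'
from h import *
ims={n:cv2.imread(f"pics/{n}0.png") for n in C}
foot=onz("top",(421.3,249.3),.0065); print("foot",foot,"tip exp top",proj("top",foot+[0,0,.0635]),"side",proj("side",foot+[0,0,.0635]),"side foot",proj("side",foot))
# side flange: bottom/left/right extents
print("spindle shoulder",onz("top",(239+(607-395+.5)/7-.5,146+195.5/7-.5),.170), "nose",tri((239+(605-395)/7-.5,146+168/7-.5),(260+(604-395)/7-.5,160+103/7-.5)))
sh=onz("side",(260+(604-395)/7-.5,160+193/7-.5),.170);print("side shoulder",sh)
# rectified enlargements: plane at given height -> world axes (x up, y left), 0.1mm/px
def rect(n,c,z,h=.036,N=396):
    pts=np.float32([proj(n,np.array([c[0]+sx*h,c[1]+sy*h,z])) for sx,sy in((1,1),(1,-1),(-1,-1),(-1,1))])
    H=cv2.getPerspectiveTransform(pts,np.float32([[0,0],[N,0],[N,N],[0,N]]))
    return cv2.warpPerspective(ims[n],H,(N,N),flags=cv2.INTER_CUBIC)
def en(a):
    g=cv2.split(a); return cv2.merge([cv2.normalize(x,None,0,255,cv2.NORM_MINMAX) for x in g])
def gr(a):
    return cv2.cvtColor(cv2.createCLAHE(3,(4,4)).apply(a[:,:,1]),cv2.COLOR_GRAY2BGR)
out=[]
for n in C: out.append(gr(rect(n,foot,.064,.032,300)))
for n in C: out.append(gr(rect(n,onz("top",(239+(607-395+.5)/7-.5,146+195.5/7-.5),.170),.190,.02,300)))
cv2.imwrite("pics/z3.png",np.vstack([np.hstack(out[:2]),np.hstack(out[2:])]))
E
```

```text
foot [ 0.43600385 -0.32603751  0.0065    ] tip exp top [429.04471338 246.58960016] side [361.72569426 327.73396556] side foot [358.91419553 346.13803555]
spindle shoulder [0.57077333 0.02479027 0.17      ] nose [0.57024797 0.02414892 0.20389293]
side shoulder [0.56566613 0.01972036 0.17      ]
```

View pics/z3.png

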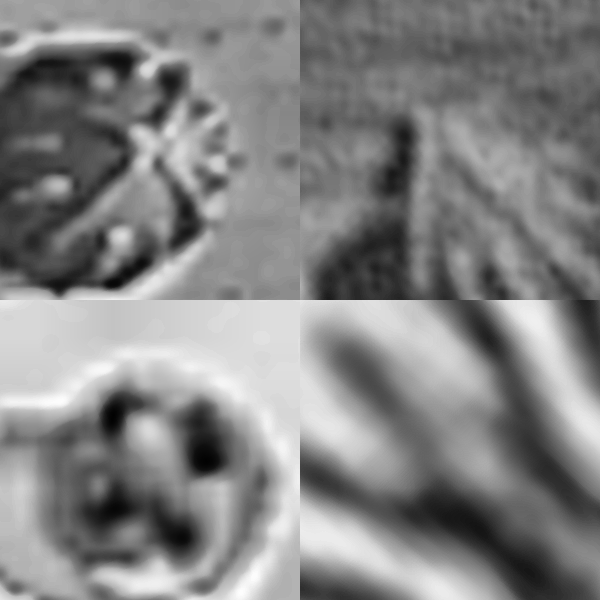

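Rectified view (z=64 mm): the tip is at (148,150), and the long ribs form an X. After height correction the cone yaw is about 50° (mod 90). I estimate the spindle at 15–28°, so I take one averaged colour view to settle it.

```bash
python3 - <<'E'
from h import *
av={}
for n in C: av[n]=np.mean([bot.get_image(n)[:,:,::-1].astype(float) for _ in range(6)],0); np.save(f"av_{n}.npy",av[n])
s=np.array([.5702,.0245,0]); out=[]
for n in C:
    c=proj(n,s+[0,0,.185]); M=np.float32([[16,0,200-16*c[0]],[0,16,200-16*c[1]]])
    im=cv2.warpAffine(av[n],M,(400,400),flags=cv2.INTER_CUBIC)
    out.append(np.clip(im*1.5,0,255).astype(np.uint8)); print(n,c,"m/px",1/np.linalg.norm(proj(n,s+[0,.01,.19])-proj(n,s+[0,0,.19]))*.01)
    for lab,z in(("shoulder",.17),("splinetop",.19),("nose",.201)): print(lab,(proj(n,s+[0,0,z])-c)*16+200)
cv2.imwrite("pics/sp.png",np.hstack(out))
# shoulder/rim checks: strainer white disc in top at z=.155
g=cv2.cvtColor(av["top"].astype(np.uint8),cv2.COLOR_BGR2HSV)
m=cv2.inRange(g,(0,8,170),(35,70,255)); w=np.zeros_like(m); w[130:220,225:315]=m[130:220,225:315]
w=cv2.morphologyEx(w,cv2.MORPH_CLOSE,np.ones((9,9)))
k=max(cv2.findContours(w,0,1)[0],key=cv2.contourArea); e=cv2.fitEllipse(cv2.convexHull(k)); print("strainer",e,onz("top",e[0],.155))
E
```

```text
top [268.70829823 171.87711508] m/px 0.002007876121820825
shoulder [204.54850591 229.20557231]
splinetop [198.45349288 190.0700084 ]
nose [194.99610698 167.87042549]
side [289.29750472 180.52951755] m/px 0.0030495075143828943
shoulder [200.94859558 279.24122175]
splinetop [199.68013553 173.2800238 ]
nose [198.96986495 113.94735371]
strainer ((268.75506591796875, 172.7587127685547), (94.36312866210938, 95.46154022216797), 123.11499786376953) [0.57599676 0.02569768 0.155     ]
```

View pics/sp.png

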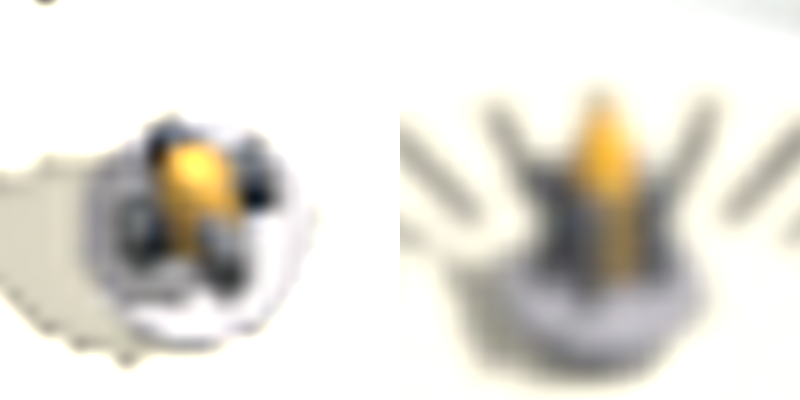

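Top: splines end at (165,140), (265,185), (228,270), (140,235), so the spindle yaw is about 24°. The cone yaw of 50° means a −26° turn while carrying. I'll grip with the tool y axis at world 5° and go to the cone now.

servo_tool(
  deltas=[
    [-37,-50,0,0,0,0.14,1],
    [-75,-100,0,0,0,0.28,1],
    [-112,-149,0,0,0,0.42,1],
    [-150,-199,0,0,0,0.56,1],
    [-187,-249,0,0,0,0.7,1],
    [-225,-299,0,0,0,0.84,1],
    [-262,-349,0,0,0,0.98,1],
    [-300,-399,0,0,0,1.117,1],
  ],
)

```text
time: 1.7
tcp_pos: [0.3342, 0.0317, 0.2008]
tcp_rot: [0.677, 0.736, 0.001, 0.001]
force: [2.0, 1.1, 0.1]
opening: 0.0854
finger_force: 0.0
```

servo_tool(
  deltas=[
    [-55,11,0,0,0,0,1],
    [-115,22,0,0,0,0,1],
    [-175,34,0,0,0,0,1],
    [-235,46,20,0,0,0,1],
    [-290,57,40,0,0,0,1],
    [-340,67,65,0,0,0,1],
    [-367,71,85,0,0,0,1],
    [-367,71,100,0,0,0,1],
  ],
)

```text
time: 2.7
tcp_pos: [0.4364, -0.327, 0.0988]
tcp_rot: [0.676, 0.736, -0.0, -0.001]
force: [0.6, 0.0, -0.8]
opening: 0.0853
finger_force: 0.0
```

```bash
python3 - <<'E'
from h import *
o=bot.get_obs();print(o["tcp_pos"],o["tcp_rot"],o["force"])
out=[]
for n in C:
    im=bot.get_image(n)[:,:,::-1]; p=o["tcp_pos"]; c=proj(n,np.array([.436,-.326,.05]))
    M=np.float32([[5,0,200-5*c[0]],[0,5,200-5*c[1]]]); a=cv2.warpAffine(im,M,(400,400),flags=cv2.INTER_CUBIC)
    for z,col in((p[2],(255,0,0)),(.07,(0,0,255))):
        q=M@np.append(proj(n,np.array([p[0],p[1],z])),1); cv2.circle(a,tuple(int(v) for v in q),3,col,-1)
    out.append(a)
cv2.imwrite("pics/ap.png",np.hstack(out))
E
```

```text
[ 0.4363758  -0.3270272   0.09881738] [ 6.76443538e-01  7.36494058e-01 -1.25682039e-04 -7.91276340e-04] [ 0.57756571  0.03542658 -0.78491315]
```

View pics/ap.png

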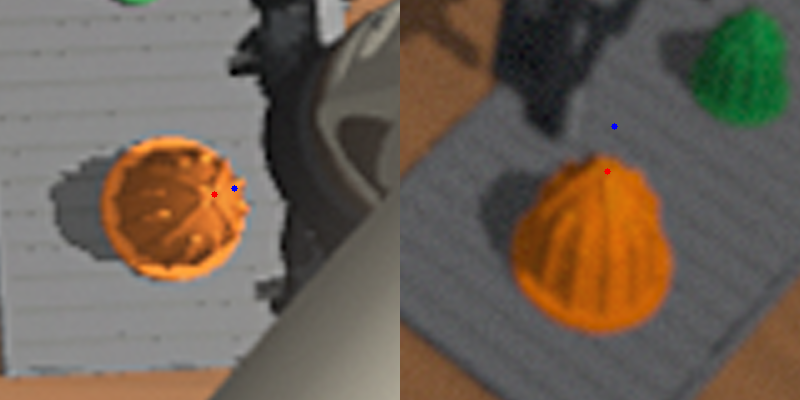

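The tip marks coincide with the cone tip in both views (top (213,190), side (607,165)). The side crop shows only one finger clearly, at (550,130), so I look at it wider before descending.

```bash
python3 - <<'E'
from h import *
o=bot.get_obs();p=o["tcp_pos"]
im=bot.get_image("side")[:,:,::-1]
a=cv2.resize(im[200:400,260:460],None,fx=3,fy=3,interpolation=cv2.INTER_CUBIC)
for dx,col in((-.0425,(255,0,0)),(0.0425,(0,0,255)),(0,(255,255,0))):
    q=(proj("side",p+[dx,dx*.084,.013])-[260,200])*3; print(q);cv2.circle(a,tuple(int(v) for v in q),4,col,-1)
cv2.imwrite("pics/ap2.png",a)
E
```

```text
[270.87327187 384.64954114]
[346.26798885 304.30126386]
[309.60992992 343.36781921]
```

View pics/ap2.png

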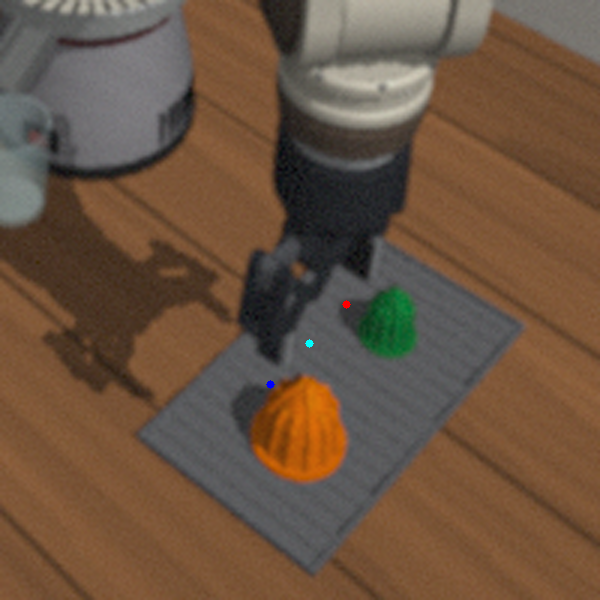

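Both fingers straddle the cone, with tips at side (275,360) and (368,275); the cone is centred between them and the small cone is clear. I descend and check the grip height from the opening.

servo_tool(
  deltas=[
    [0,0,25,0,0,0,1],
    [0,0,50,0,0,0,1],
    [0,0,70,0,0,0,1],
    [0,0,80,0,0,0,1],
    [0,0,86,0,0,0,1],
    [0,0,86,0,0,0,0.5],
    [0,0,86,0,0,0,0.4],
    [0,0,86,0,0,0,0.4],
  ],
)

```text
time: 3.85
tcp_pos: [0.437, -0.326, 0.015]
tcp_rot: [0.676, 0.737, 0.0, 0.0]
force: [-0.1, -0.6, -0.5]
opening: 0.0602
finger_force: 0.0
```

```bash
python3 - <<'E'
from h import *
o=bot.get_obs();p=o["tcp_pos"];print(p,o["opening"],o["force"])
out=[]
for n in C:
    im=bot.get_image(n)[:,:,::-1]; c=proj(n,np.array([.436,-.326,.05]))
    M=np.float32([[5,0,200-5*c[0]],[0,5,200-5*c[1]]]); a=cv2.warpAffine(im,M,(400,400),flags=cv2.INTER_CUBIC)
    out.append(a)
cv2.imwrite("pics/ap3.png",np.hstack(out))
E
```

```text
[ 0.43698751 -0.3260023   0.0150366 ] 0.060156106362166006 [-0.14685356 -0.58790793 -0.46370552]
```

View pics/ap3.png

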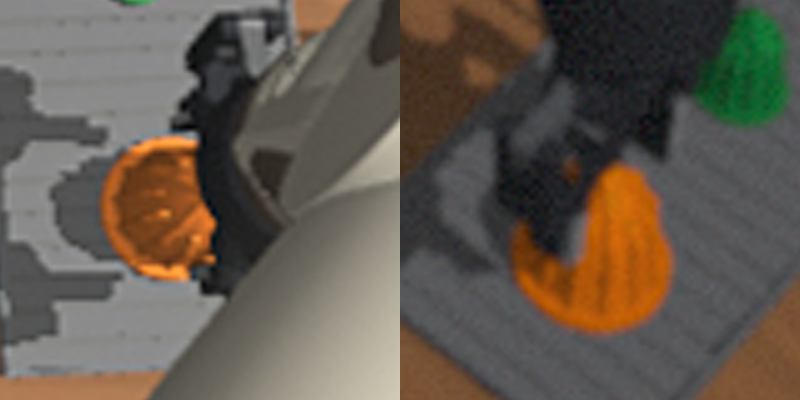

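The fingers straddle the cone at about mid-height (side, near finger at (565,225)), with no contact force. I close, then lift.

servo_tool(
  deltas=[
    [0,0,0,0,0,0,0],
    [0,0,0,0,0,0,-1],
    [0,0,0,0,0,0,-1],
    [0,0,0,0,0,0,-1],
    [0,0,0,0,0,0,-1],
    [0,0,-10,0,0,0,-1],
    [0,0,-40,0,0,0,-1],
    [0,0,-90,0,0,0,-1],
  ],
)

```text
time: 4.95
tcp_pos: [0.4358, -0.3251, 0.1042]
tcp_rot: [0.676, 0.737, -0.0, -0.002]
force: [1.0, -0.1, -0.6]
opening: 0.0375
finger_force: 51.9
```

```bash
python3 - <<'E'
from h import *
o=bot.get_obs();p=o["tcp_pos"];print(p,o["opening"],o["finger_force"],o["force"])
for n in C:
    im=bot.get_image(n)[:,:,::-1]; np.save(f"l_{n}.npy",im)
    h=cv2.cvtColor(np.ascontiguousarray(im),cv2.COLOR_BGR2HSV); m=cv2.inRange(h,(5,170,60),(22,255,255))
    c0=proj(n,p).astype(int); w=np.zeros_like(m); w[c0[1]-45:c0[1]+60,c0[0]-45:c0[0]+45]=m[c0[1]-45:c0[1]+60,c0[0]-45:c0[0]+45]
    k,l,s,c=cv2.connectedComponentsWithStats(w)
    for i in range(1,k):
        if s[i,4]>15: print(n,s[i],c[i])
    # flange/tip predictions if foot at p.z-offset
    for off in(-.014,-.022,-.033): print(n,off,"foot",proj(n,p+[0,0,off]),"front edge",proj(n,p+[-.668*.033,-.744*.033,off]),"tip",proj(n,p+[0,0,off+.066]))
    print(n,"flange l/r",proj(n,p+[-.734*.033,.679*.033,-.011]),proj(n,p+[.734*.033,-.679*.033,-.011]))
E
```

```text
[ 0.4358226  -0.32506791  0.10420659] 0.037514517863961275 51.902301935479045 [ 0.95779258 -0.08991995 -0.56094975]
top [417 231  26  30 546] [428.85714286 245.60622711]
top -0.014 foot [431.25453136 245.73708587] front edge [443.12069624 256.17144355] tip [440.6466704  242.44494987]
top -0.022 foot [430.19406131 246.10880222] front edge [441.96776468 256.46708123] tip [439.44314094 242.86681146]
top -0.033 foot [428.7612982  246.61101487] front edge [440.4101896  256.86647865] tip [437.81894948 243.43612364]
top flange l/r [421.63205774 256.75014929] [441.59462017 234.53796797]
side [348 294  34  37 754] [366.40318302 315.71087533]
side -0.014 foot [362.23087736 321.28488112] front edge [364.87054007 335.50489563] tip [365.50515575 299.69565753]
side -0.022 foot [361.85489711 323.76393783] front edge [364.46797609 337.97385546] tip [365.09108344 302.42587731]
side -0.033 foot [361.34486057 327.12690566] front edge [363.92209508 341.32179111] tip [364.52974651 306.12709847]
side flange l/r [345.60278514 320.55740148] [379.15823601 320.13820955]
```

The opening of 37.5 mm is smaller than the ~49 mm expected at mid-height, which suggests the grip sits high on the dome. I check the fingertip height numerically from the pictures already taken, and view the present grip once.

```bash
python3 - <<'E'
from h import *
c=proj("side",np.array([.436,-.326,.05])); px=c+[-6,12.4]
for dx in(-.03,-.04):
  for z in(.01,.02,.03,.04,.05): print(dx,z,proj("side",np.array([.437+dx,-.326+dx*.084,z]))-px)
a=np.load("l_side.npy");a=cv2.resize(np.ascontiguousarray(a[255:345,315:415]),None,fx=6,fy=6,interpolation=cv2.INTER_CUBIC)
cv2.imwrite("pics/grip.png",np.clip(a.astype(float)*1.5,0,255).astype(np.uint8))
E
```

```text
-0.03 0.01 [-3.91762668  8.29146725]
-0.03 0.02 [-3.53803712  5.49888162]
-0.03 0.03 [-3.153141    2.66725638]
-0.03 0.04 [-2.76282626 -0.20423286]
-0.03 0.05 [-2.36697766 -3.11643389]
-0.04 0.01 [-6.81308333 11.54304357]
-0.04 0.02 [-6.45135133  8.75576203]
-0.04 0.03 [-6.08453068  5.92927044]
-0.04 0.04 [-5.71251323  3.06273558]
-0.04 0.05 [-5.33518776  0.15530041]
```

View pics/grip.png

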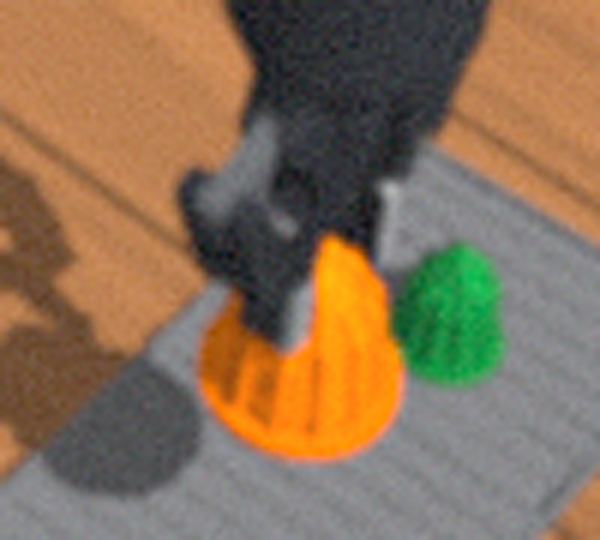

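The cone hangs upright but is held high on the dome (near fingertip at (295,345), pads above mid-height). I set it back down, open, and regrip about 8 mm lower for a sound hold.

servo_tool(
  deltas=[
    [0,0,45,0,0,0,-1],
    [0,0,75,0,0,0,-1],
    [0,0,87,0,0,0,-1],
    [0,0,90,0,0,0,-1],
    [0,0,90,0,0,0,0.5],
    [0,0,90,0,0,0,0.5],
    [0,0,94,0,0,0,0.5],
    [0,0,98,0,0,0,0.5],
  ],
)

```text
time: 6.05
tcp_pos: [0.4368, -0.3258, 0.0063]
tcp_rot: [0.676, 0.737, 0.0, 0.0]
force: [0.7, -0.5, -0.7]
opening: 0.0641
finger_force: 0.0
```

servo_tool(
  deltas=[
    [0,0,0,0,0,0,0],
    [0,0,0,0,0,0,-1],
    [0,0,0,0,0,0,-1],
    [0,0,0,0,0,0,-1],
    [0,0,0,0,0,0,-1],
    [0,0,0,0,0,0,-1],
    [0,0,0,0,0,0,-1],
    [0,0,0,0,0,0,-1],
  ],
)

```text
time: 7.05
tcp_pos: [0.4368, -0.3258, 0.0066]
tcp_rot: [0.676, 0.737, 0.0, 0.0]
force: [0.5, 0.3, 2.5]
opening: 0.0442
finger_force: 61.7
```

servo_tool(
  deltas=[
    [0,0,-20,0,0,0,-1],
    [0,0,-60,0,0,0,-1],
    [0,0,-110,0,0,0,-1],
    [20,10,-160,0,0,0,-1],
    [60,29,-190,0,0,0.1,-1],
    [105,51,-215,0,0,0.2,-1],
    [150,73,-225,0,0,0.3,-1],
    [195,94,-230,0,0,0.4,-1],
  ],
)

```text
time: 8.05
tcp_pos: [0.5139, -0.1219, 0.2368]
tcp_rot: [0.81, 0.587, 0.0, 0.0]
force: [0.2, -0.2, -1.0]
opening: 0.0442
finger_force: 61.6
```

servo_tool(
  deltas=[
    [40,2,0,0,0,0.02,-1],
    [80,4,0,0,0,0.04,-1],
    [115,6,0,0,0,0.054,-1],
    [140,7,0,0,0,0.054,-1],
    [157,8,3,0,0,0.054,-1],
    [157,8,10,0,0,0.054,-1],
    [157,8,10,0,0,0.054,-1],
    [157,8,10,0,0,0.054,-1],
  ],
)

```text
time: 9.05
tcp_pos: [0.5691, 0.0227, 0.2266]
tcp_rot: [0.825, 0.566, -0.0, 0.0]
force: [-0.1, 0.4, -0.6]
opening: 0.0445
finger_force: 61.6
```

```bash
python3 - <<'E'
from h import *
o=bot.get_obs();p=o["tcp_pos"];print(p,o["tcp_rot"],o["force"],o["wrist_torque"],o["opening"])
for n in C:
    im=np.ascontiguousarray(bot.get_image(n)[:,:,::-1]); np.save(f"m_{n}.npy",im)
    h=cv2.cvtColor(im,cv2.COLOR_BGR2HSV); m=cv2.inRange(h,(5,170,60),(22,255,255))
    c0=proj(n,p).astype(int); w=np.zeros_like(m); sl=np.s_[c0[1]-45:c0[1]+45,c0[0]-45:c0[0]+45]; w[sl]=m[sl]
    k,l,s,c=cv2.connectedComponentsWithStats(w)
    for i in range(1,k):
        if s[i,4]>15: print(n,s[i],c[i])
    f=p+[0,0,-.0026]; t=np.linspace(0,2*np.pi,60)
    q=np.array([proj(n,f+[.033*np.cos(a),.033*np.sin(a),.0025]) for a in t]); print(n,"pred flange x",q[:,0].min(),q[:,0].max(),"y",q[:,1].min(),q[:,1].max())
E
```

```text
[0.56913519 0.02272933 0.22658   ] [ 8.24565351e-01  5.65766716e-01 -4.40119838e-05  5.03937400e-05] [-0.12610323  0.36502423 -0.57449041] [0.0198854  0.01214462 0.0773003 ] 0.04453653870987207
top pred flange x 251.7130829778147 285.82747262473185 y 150.66306710266315 183.70435840101504
side [277 142  26  34 593] [290.         160.03372681]
side [245 162  17  18 136] [251.99264706 169.05147059]
side pred flange x 275.4856283981499 303.1660389419995 y 159.2800124678484 174.7946099577632
```

Cone flange appears where predicted (side x 277–303 against 275–303). Small lateral correction, then lower over the nose to just above the spline tops.

servo_tool(
  deltas=[
    [2.5,0.5,5,0,0,0,-1],
    [2.5,0.5,12,0,0,0,-1],
    [2.5,0.5,18,0,0,0,-1],
    [2.5,0.5,22,0,0,0,-1],
    [2.5,0.5,25,0,0,0,-1],
    [2.5,0.5,27,0,0,0,-1],
    [2.5,0.5,29,0,0,0,-1],
    [2.5,0.5,30,0,0,0,-1],
  ],
)

```text
time: 10.15
tcp_pos: [0.5708, 0.0257, 0.1965]
tcp_rot: [0.824, 0.566, 0.0, 0.0]
force: [0.1, -0.5, -0.9]
opening: 0.0444
finger_force: 61.6
```

```bash
python3 -c "
from cell import bot
o=bot.get_obs();print(o['tcp_pos'],o['force'],o['wrist_torque'])"
```

```text
[0.57076817 0.02568463 0.19647307] [ 0.13528456 -0.51186224 -0.92184596] [-0.04827405  0.02484922  0.01413192]
```

The nose is in the bore without force. I lower gently past the spline tops, watching the force.

servo_tool(
  deltas=[
    [0,0,1,0,0,0,-1],
    [0,0,2,0,0,0,-1],
    [0,0,3,0,0,0,-1],
    [0,0,4,0,0,0,-1],
    [0,0,5,0,0,0,-1],
    [0,0,6,0,0,0,-1],
    [0,0,7,0,0,0,-1],
    [0,0,7,0,0,0,-1],
  ],
)

```text
time: 11.15
tcp_pos: [0.5707, 0.0257, 0.1894]
tcp_rot: [0.824, 0.566, -0.0, 0.0]
force: [-0.3, -1.7, -1.4]
opening: 0.0442
finger_force: 61.5
```

```bash
python3 -c "
from cell import bot
o=bot.get_obs();print(o['tcp_pos'],o['force'],o['wrist_torque'])"
```

```text
[0.57073596 0.02566454 0.18936743] [-0.25394068 -1.74043422 -1.36937584] [-0.34968302  0.08836641 -0.03812164]
```

servo_tool(
  deltas=[
    [-0.7,0.3,0,0,0,0,-1],
    [-0.7,0.3,1,0,0,0,-1],
    [-0.7,0.3,2,0,0,0,-1],
    [-0.7,0.3,3,0,0,0,-1],
    [-0.7,0.3,4,0,0,0,-1],
    [-0.7,0.3,5,0,0,0,-1],
    [-0.7,0.3,6,0,0,0,-1],
    [-0.7,0.3,6,0,0,0,-1],
  ],
)

```text
time: 12.15
tcp_pos: [0.5707, 0.0249, 0.1834]
tcp_rot: [0.824, 0.566, -0.0, -0.0]
force: [0.4, -0.4, -0.9]
opening: 0.0445
finger_force: 61.5
```

```bash
python3 -c "
from cell import bot
o=bot.get_obs();print(o['tcp_pos'],o['force'],o['wrist_torque'])"
```

```text
[0.57073421 0.02493834 0.18339611] [ 0.35172257 -0.36456875 -0.91323484] [-0.0553378   0.02034694  0.04641461]
```

It's meshed (foot about 9 mm below the spline tops, no force). I go on to the shoulder.

servo_tool(
  deltas=[
    [0,0,2,0,0,0,-1],
    [0,0,4,0,0,0,-1],
    [0,0,6,0,0,0,-1],
    [0,0,7.5,0,0,0,-1],
    [0,0,9,0,0,0,-1],
    [0,0,10,0,0,0,-1],
    [0,0,11,0,0,0,-1],
    [0,0,11,0,0,0,-1],
  ],
)

```text
time: 13.15
tcp_pos: [0.5708, 0.0249, 0.1726]
tcp_rot: [0.824, 0.566, 0.0, 0.0]
force: [-0.7, -0.6, -0.2]
opening: 0.0443
finger_force: 61.6
```

```bash
python3 -c "
from cell import bot
o=bot.get_obs();print(o['tcp_pos'],o['force'],o['wrist_torque'])"
```

```text
[0.57078946 0.02492903 0.17261098] [-0.68566122 -0.56841594 -0.18739586] [-0.02127372 -0.07152259  0.010411  ]
```

servo_tool(
  deltas=[
    [0,0,1,0,0,0,-1],
    [0,0,2,0,0,0,-1],
    [0,0,3,0,0,0,-1],
    [0,0,4,0,0,0,-1],
    [0,0,5,0,0,0,-1],
    [0,0,5.5,0,0,0,-1],
    [0,0,6,0,0,0,-1],
    [0,0,6,0,0,0,-1],
  ],
)

```text
time: 14.15
tcp_pos: [0.5708, 0.025, 0.1668]
tcp_rot: [0.824, 0.566, 0.0, 0.0]
force: [-1.8, 0.4, 6.2]
opening: 0.0444
finger_force: 62.4
```

```bash
python3 -c "
from cell import bot
o=bot.get_obs();print(o['tcp_pos'],o['force'],o['wrist_torque'])"
```

```text
[0.57084304 0.02496561 0.16678248] [-1.76269224  0.44683728  6.20955979] [-0.05799574  0.35756197 -0.03159075]
```

The spring is compressing as expected (about 7 N). I press on to the stop.

servo_tool(
  deltas=[
    [0,0,0.5,0,0,0,-1],
    [0,0,1,0,0,0,-1],
    [0,0,1.5,0,0,0,-1],
    [0,0,2,0,0,0,-1],
    [0,0,2.5,0,0,0,-1],
    [0,0,3,0,0,0,-1],
    [0,0,3,0,0,0,-1],
    [0,0,3,0,0,0,-1],
  ],
)

```text
time: 15.15
tcp_pos: [0.5709, 0.025, 0.1644]
tcp_rot: [0.824, 0.566, 0.001, 0.0]
force: [-2.3, -0.2, 8.4]
opening: 0.0445
finger_force: 63.0
```

```bash
python3 -c "
from cell import bot
o=bot.get_obs();print(o['tcp_pos'],o['force'],o['wrist_torque'])"
```

```text
[0.57088639 0.02495306 0.16442225] [-2.29495709 -0.1848618   8.3907255 ] [0.02360506 0.61835023 0.00483866]
```

servo_tool(
  deltas=[
    [0,0,0.3,0,0,0,-1],
    [0,0,0.6,0,0,0,-1],
    [0,0,0.9,0,0,0,-1],
    [0,0,1.2,0,0,0,-1],
    [0,0,1.2,0,0,0,-1],
    [0,0,1.2,0,0,0,-1],
    [0,0,1.2,0,0,0,-1],
    [0,0,1.2,0,0,0,-1],
  ],
)

```text
time: 16.15
tcp_pos: [0.571, 0.025, 0.1643]
tcp_rot: [0.824, 0.566, 0.001, 0.001]
force: [-4.2, -0.0, 16.1]
opening: 0.0449
finger_force: 63.8
```

```bash
python3 -c "
from cell import bot
o=bot.get_obs();print(o['tcp_pos'],o['force'],o['wrist_torque'])"
```

```text
[0.57099799 0.02501666 0.1643221 ] [-4.20803044e+00 -1.10707340e-02  1.61345944e+01] [ 0.00321473  1.17759771 -0.04205159]
```

It's at the lower stop: 1.2 mm more command moved it only 0.1 mm, and the force rose to 16 N. Handing in.

```bash
python3 -c "
from cell import bot
print(bot.close_job())"
```

```text
the job is handed in; nothing more can be done
None
```

An orange lay on the board, so I fitted the large orange cone: it slid home on the spindle splines without forcing, and the arm is still gripping it and holding it at the spring's lower stop with about 16 N; the job is handed in, with no verdict returned.

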